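# Clear the drill jig: park its pin, scrape the offcuts into the tray

### The job

Get the drill jig ready for the next part: draw the red-knobbed locating pin straight up out of the plate and park it in the green stand's notch, hanging upright by its collar, pushed in to the notch's closed end, and let go. Then, with the blue-handled scraper and not your fingers, push all four brass offcuts off the plate into the yellow tray. Finally stand the scraper upright back on its black mat, let go, and leave the other things on the bench where they are.

Things in the scene. Friction and masses are not known exactly. Their poses are not given: they have to be found in the camera images.
- jig: Fixed drill jig: dark steel plate 180 (x) x 140 (y) x 45 mm, flat top, no rim, a 20 mm vertical bore right through its centre. Origin on the bench under the plate's centre, on the bore's axis. Against its +x end stands a yellow tray (part of the jig), open at the top. Yaw within 0.3 rad of straight ahead (+x away from the robot).
- bore (a point): Centre of the bore's mouth, on the plate's top face; axes as the jig's.
- tray (a point): Centre of the tray's inner floor, 4 mm above the bench, 150 mm from the jig's origin along its +x; axes as the jig's. The inside is 120 (x) x 170 (y) mm, walls 4 mm thick and 30 mm high on three sides; on the fourth (-x) the plate's end face is the wall.
- pin: Loose steel pin, 86 mm long, about 130 g, round about its upward z axis. Origin on the axis at the collar's underside. Above: collar 28 mm across, 4 mm thick, then a red knob 24 mm across from z = 4 to 44 mm. Below: neck 8 mm across, 14 mm long, then a body 18 mm across from z = -14 to -42 mm. At the start it stands in the bore, collar on the plate.
- stand: Fixed green stand, 75 mm high. Origin on the bench straight below point notch. Base x = -34 to 46 mm, 70 mm wide, 8 mm high; column x = 18 to 34 mm; top plate 6 mm thick, 64 mm wide, x = -26 to 34 mm, upper face at z = 75 mm, with the notch: a slot along x, open at its -x side. The mouth (local -x) faces back towards the robot's side, yaw within 0.45 rad.
- notch (a point): Where the parked pin's origin belongs, on the upper face; axes as the stand's. Slot 14 mm wide, centred on y = 0, closed at x = +6 mm (a neck touching it stands at x = 2 mm), open at x = -26 mm with flares to x = -39 mm. Only the pin's neck fits it, sideways along x; the pin's body and collar are too wide, the collar rests on the face.
- chip0: Loose brass offcut lying on the plate, 28 x 26 x 5 mm (x, y, z), 30 g, origin at the centre of its underside.
- chip1: Loose brass offcut lying on the plate, 28 x 26 x 5 mm (x, y, z), 30 g, origin at the centre of its underside.
- chip2: Loose brass offcut lying on the plate, 28 x 26 x 5 mm (x, y, z), 30 g, origin at the centre of its underside.
- chip3: Loose brass offcut lying on the plate, 28 x 26 x 5 mm (x, y, z), 30 g, origin at the centre of its underside.
- scraper: Loose scraper block, about 220 g, standing upright on the mat. Origin at the centre of its underside. Brown wooden block 30 (x) x 130 (y) x 28 mm high, flat underneath; on it a blue grip 22 (x) x 60 (y) mm from z = 28 to 78 mm. The same both ways round.
- mat: Fixed black rubber mat, 160 (x) x 180 (y) x 3 mm; origin at the centre of its underside, upper face at z = 3 mm.
- spray_can: Bystander: can, 56 mm across, 160 mm tall, origin under its centre.
- screw_jar: Bystander: amber jar, 64 mm across, 90 mm tall, origin under its centre.
- tape_measure: Bystander: yellow tape measure, 70 x 36 x 68 mm, origin under its centre.
- hammer: Bystander: hammer lying flat, handle to its local -x.
- screwdriver: Bystander: screwdriver lying flat, handle to its local -x.
There are look-alikes about, which are no part of the job. Of the things that look like the mat, take the one that is farthest to the robot's right at the start.

How it is judged:
On the way, in this order (a step that is already met when the one before it is completed fails the run):
1. the pin is drawn out of the bore, clear above the plate (z of pin in the frame of bore above 0.05 m).
2. the pin hangs upright at the end of the notch by its collar, let go (horizontal distance between pin and notch below 0.008 m and z of pin in the frame of notch between -0.004 and 0.004 m and angle between pin's own z axis and vertical below 0.12 rad and contact force between the fingers and pin below 0.1 N), for 0.3 s.
3. all four offcuts lie in the tray (x of chip0 in the frame of tray between -0.062 and 0.062 m and y of chip0 in the frame of tray between -0.087 and 0.087 m and z of each of chip0, chip1, chip2, chip3 in the frame of tray below 0.03 m and x of chip1 in the frame of tray between -0.062 and 0.062 m and y of chip1 in the frame of tray between -0.087 and 0.087 m and x of chip2 in the frame of tray between -0.062 and 0.062 m and y of chip2 in the frame of tray between -0.087 and 0.087 m and x of chip3 in the frame of tray between -0.062 and 0.062 m and y of chip3 in the frame of tray between -0.087 and 0.087 m), for 0.2 s.
At the end, for the whole second after the job is handed in: Pin hanging in the notch: origin within 8 mm horizontally and 4 mm in height of the notch point, upright within 0.12 rad. All four offcuts inside the tray, under 30 mm above its floor. Scraper upright (0.1 rad) on the mat, within 70 mm of its centre. Pin and scraper at rest (all of step 3 and horizontal distance between pin and notch below 0.008 m and z of pin in the frame of notch between -0.004 and 0.004 m and angle between pin's own z axis and vertical below 0.12 rad and horizontal distance between scraper and mat below 0.07 m and z of scraper in the frame of mat between -0.002 and 0.008 m and angle between scraper's own z axis and vertical below 0.1 rad and linear speed of each of scraper, pin below 0.02 m/s); the robot touches nothing.
It fails at once if an offcut is touched with the fingers or the arm (contact force between any of the fingers, the arm and chip0 above 0.3 N or contact force between any of the fingers, the arm and chip1 above 0.3 N or contact force between any of the fingers, the arm and chip2 above 0.3 N or contact force between any of the fingers, the arm and chip3 above 0.3 N).
It fails at once if a bystander is moved more than 30 mm (distance of any of spray_can, screw_jar, tape_measure, hammer, screwdriver from where it was at the start of the episode above 0.03 m).
It also fails if it takes over 66 s, if anything falls off the work surface, if the arm or the gripper's body presses on something with over 40 N, if the wrist force passes 120 N, or if a joint passes its speed limit or range.

### The arm

A 6-joint arm with a two-finger parallel gripper is mounted at the origin on the work surface. World frame = base frame: x ahead of the robot, y to its left, z up, the work surface at z = 0. Lengths are in m, angles in rad, forces in N, time in s.
With the tool pointing down it reaches from about 0.35 to 0.875 m from the base axis. Payload 15.5 kg.
Tool frame: the origin (TCP) lies on the centre line of the jaws, within the pads' length; the fingertips stand 25 mm ahead of it and the grasp point (between the pads) lies 6 mm ahead of it; z points along the fingers, y is the line along which they close (so a half turn about z gives the same grasp; the last joint's range is limited). The gripper opens to 85 mm and grips with 20 to 120 N. Pads are 22 mm wide; open, the fingers measure 114 mm over their backs; the gripper's body (76 mm by 85 mm) begins 54 mm behind the grasp point. The pads swing forward as they close: fully open they stand 13 mm farther back than shut.
Start: joints at [1.155, 0.494, 1.345, -0, 1.302, -0.096], TCP at [0.196, 0.593, 0.256] pointing down, gripper open.
Joint ranges: [-2.91, 2.91], [-0.82, 2.16], [0.22, 2.67], [-1.22, 4.37], [0.12, 2.79], [-3.08, 3.08]. Speed limits (rad/s): [1.89, 1.89, 2.57, 3.01, 3.01, 3.01].

### API

Orientations are given as a rotation vector (axis times angle).
In Python, from plant import arm, optics gives the robot as it stands.
- The arm moves only by the tool servo_tool, never from a script. Its argument "moves" is a list of rows, each an object of numbers: "x", "y", "z": the shift along the world's x, y, z in cm; "rx", "ry", "rz": the turn, a rotation vector about the world's x, y, z in rad. In form: [{"x": .., "y": .., "z": .., "rx": .., "ry": .., "rz": ..}, ...]. A call has 1 to 5 rows; each row shifts and turns the commanded pose from where the row before left it; what a row does not reach is not made up. A row lasts 1/8 s, in which the tool goes at most 62.5 mm and 10.7 degrees, less where a joint would pass 70% of its speed; a pose out of reach is approached as far as the arm can. A call with a gripper value outside its range is refused whole. "hand" is the finger opening in cm, from 0 to 8.54, set as the call begins (left out, the last holds). The fingers move at their own pace and stop on an object; the grip force is fixed at half the most. Time passes only in rows, so rows that do not move let the fingers close. It gives the time, the measured TCP pose, the force, the opening and the grip force at its end, in the units of the state.
- arm.observe(): the state, without advancing time (a new reading comes with each control period).
- optics.camera(name): name is "scene" or "top" or "wrist"; returns a dict with "img" (420x560x3 uint8, red, green, blue), "z_map" (420x560 float32, m along the optical axis (not along the pixel's ray), 0 where there is no reading), "camera_matrix" (3x3 intrinsics, pixels), "k1" (the pictures are not rectified: a ray, as slopes to the right and down, at radius r is drawn at 1 + k1 r^2 times it, then the intrinsics apply), "R" (3x3) and "t" (3): a world point X has camera coordinates R X + t; the wrist camera has in their place "mount" (4x4, takes a point from camera to tool coordinates, whose origin is the TCP and whose axes are the flange's). Camera axes: x right, y down, z forward; pixel columns grow to the right and rows downward; lengths in m; the calibration is good to about 2 mm. A picture is of the moment at which its call begins: read the wrist's pose just before it.
- arm.hand_in(): hands the job in; it is judged then, once.
The state is a dict: "time": time; "qpos": joint angles; "dq": joint speeds; "tau": joint torques, N m; "tool_pos": TCP position; "orientation": TCP orientation; "ft_force": force on the tool from outside, world axes, zero at the start; "wrist_torque": the same for the moment, N m; "grip_width": finger opening in m; "gripper_force": force on a finger pad.
Only numpy, scipy, OpenCV 4.12 (cv2) and the standard library are available. Lean on these libraries where they do the work, as an engineer would, in place of code of your own. Each camera call takes 0.05 s, during which the arm holds its last target. There are 200 camera calls.

## Working session

There is one attempt and no reset: what is moved stays moved. The work goes in short steps, Python scripts to look and compute and a tool call to move; the robot and the scene stay as the last step left them, time stands still between calls to the robot, and variables do not carry over. Pictures are saved under pics/ and viewed, at most 10 in all, crops included, and the job is handed in when it is done.

Besides the shell and the picture viewer there is one more tool, called after "Call:" in YAML: its name, and indented under it one key for each argument. servo_tool: Moves the arm, as the interface text tells. Its arguments: {"type":"object","properties":{"moves":{"type":"array"},"hand":{"type":"number"}},"required":["moves"]}

```bash
mkdir -p pics; ls; cat > h.py <<'E'
import numpy as np, cv2
from plant import arm, optics
def rays(c,uv):
    K=c["camera_matrix"]; uv=np.asarray(uv,float).reshape(-1,2)
    d=np.stack([(uv[:,0]-K[0,2])/K[0,0],(uv[:,1]-K[1,2])/K[1,1]],1); u=d.copy()
    for _ in range(20): u=d/(1+c["k1"]*(u**2).sum(1,keepdims=True))
    return np.c_[u,np.ones(len(u))]
def pose(c,st=None):
    if "R" in c: return c["R"].T, -c["R"].T@c["t"]
    R=cv2.Rodrigues(np.array(st["orientation"],float))[0]; M=np.array(c["mount"])
    return R@M[:3,:3], R@M[:3,3]+np.array(st["tool_pos"])
def cloud(c,st=None):
    v,u=np.mgrid[:420,:560]; r=rays(c,np.c_[u.ravel(),v.ravel()]); A,b=pose(c,st)
    P=(r*c["z_map"].reshape(-1,1))@A.T+b; P[c["z_map"].ravel()==0]=np.nan
    return P.reshape(420,560,3)
def onplane(c,uv,z,st=None):
    A,b=pose(c,st); d=rays(c,uv)@A.T; return b+d*((z-b[2])/d[:,2:])
def save(n,img): cv2.imwrite("pics/"+n+".png",img[...,::-1])
E
python3 - <<'E'
from h import *
print(arm.observe())
T=optics.camera("top");S=optics.camera("scene")
import pickle;pickle.dump((T,S),open("c.pkl","wb"))
save("top",T["img"]);save("scene",S["img"])
print(T["R"],T["t"],T["camera_matrix"],T["k1"])
E
```

```text
pics
{'time': 0.0, 'qpos': array([ 1.15550295e+00,  4.94158666e-01,  1.34614690e+00,  2.48502279e-05,
        1.30248681e+00, -9.54833336e-02]), 'dq': array([ 6.35393442e-04,  8.44737555e-04,  7.43652496e-05, -9.14404442e-04,
        1.99841922e-03, -3.65307651e-04]), 'tau': array([ 8.37059524e-04, -8.82151937e+01, -3.83874071e+01, -1.23996997e-04,
        9.87941836e-03,  1.22307465e-04]), 'tool_pos': array([0.19633645, 0.59301007, 0.25571013]), 'orientation': array([-5.00176544e-01, -3.10118924e+00,  1.81369919e-03]), 'ft_force': array([ 0.76318192, -0.28346985,  0.57229743]), 'wrist_torque': array([-0.02268919, -0.08184763, -0.01013955]), 'gripper_force': 0.0, 'grip_width': 0.0855842140075921}
[[-0.00701198 -0.99993972  0.00844954]
 [-0.99379718  0.00603058 -0.11104409]
 [ 0.11098644 -0.00917576 -0.99377956]] [-0.0037527   0.45352602  1.77899472] [[536.04926358   0.         282.72149753]
 [  0.         536.04926358 200.08603335]
 [  0.           0.           1.        ]] -0.09565770098692505
```

View pics/top.png

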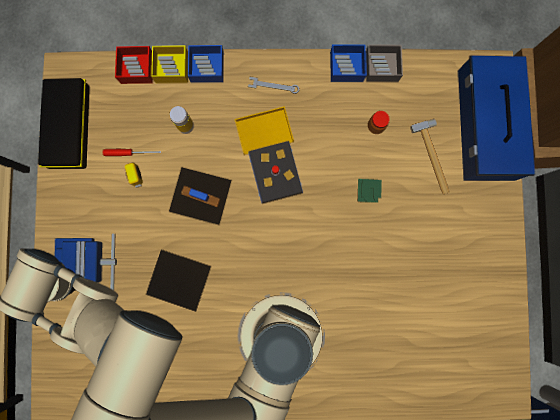

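View pics/scene.png

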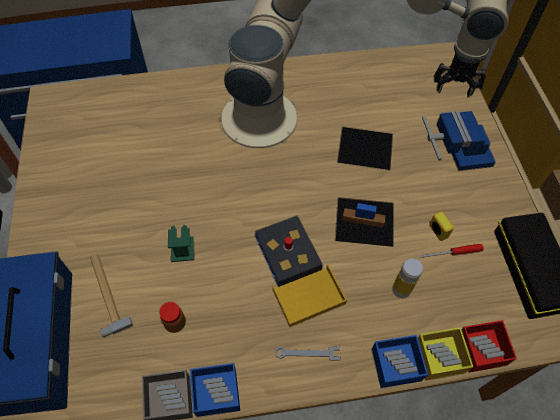

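The top view shows two black mats: (200,195) with the scraper on it, and (179,280) which is empty and farther left. There are also a black case at (63,122), the red-knob pin at (276,170) versus the red jar lid at (379,120), the stand at (370,190), and the tray at (265,130) versus the yellow bin at (169,64). The mat farthest right is the one at (200,195), holding the blue-gripped scraper. Next I'll measure these and check a crop.

```bash
cat >> h.py <<'E'
def seg(P,m,box,zr):
    x0,x1,y0,y1=box
    return m&(P[...,0]>x0)&(P[...,0]<x1)&(P[...,1]>y0)&(P[...,1]<y1)&(P[...,2]>zr[0])&(P[...,2]<zr[1])
def rect(Q):
    (c,s,a)=cv2.minAreaRect((np.asarray(Q)[:,:2]*1000).astype(np.float32)); return np.round(c,1),np.round(s,1),round(a,1)
E
python3 - <<'E'
from h import *
import pickle;T,S=pickle.load(open("c.pkl","rb"))
for n,c in (("T",T),("S",S)):
    P=cloud(c); 
    if n=="T": c0=P
    i=c["img"].astype(int);r,g,b=i[...,0],i[...,1],i[...,2]
    hsv=cv2.cvtColor(c["img"],cv2.COLOR_RGB2HSV);H,s,v=[hsv[...,k].astype(int) for k in range(3)]
    ms={"mats":((v<60)&(s<140),(0.1,0.9,-.2,.6),(-.01,.015)),
    "plate":((v<110)&(s<90),(.3,.9,-.2,.2),(.035,.06)),"tray":((H>20)&(H<32)&(s>180),(.4,.95,-.3,.25),(-.01,.045)),
    "pin":(((H<6)|(H>174))&(s>150),(.4,.75,-.1,.15),(.05,.11)),"stand":((H>60)&(H<95)&(s>90),(.3,.8,-.6,-.1),(.065,.085)),
    "grip":((H>100)&(H<125)&(s>130),(.3,.7,.15,.45),(.05,.1)),"jar":(((H<6)|(H>174))&(s>150),(.5,.95,-.6,-.2),(.05,.12)),
    "chips":((H>12)&(H<28)&(s>70)&(v>110),(.45,.75,-.1,.15),(.04,.058))}
    for k,(m,bx,zr) in ms.items():
        M=seg(P,m,bx,zr); N,L,st,ce=cv2.connectedComponentsWithStats(M.astype(np.uint8))
        for j in range(1,N):
            if st[j,4]>=(12 if k in("pin","chips","grip","jar") else 40):
                Q=P[L==j]; print(n,k,st[j,4],np.round(ce[j]),np.round(Q.mean(0),4),np.round(np.median(Q[:,2]),4),*rect(Q))
a=cv2.resize(T["img"][95:215,160:400],(800,400),interpolation=3);save("crop",a)
E
```

```text
T mats 1927 [200. 195.] [0.4736 0.276  0.0036] 0.0037 [474.1 276.2] [178.3 157.2] 74.8
T mats 2389 [178. 280.] [0.1889 0.3478 0.0038] 0.0038 [188.  348.3] [178.6 156.5] 71.8
T plate 1828 [275. 172.] [0.5445 0.0195 0.0454] 0.0453 [548.4  18.6] [180.9 141.6] 14.6
T tray 1747 [264. 130.] [0.701  0.0572 0.0068] 0.005 [702.   56.6] [134.4 181.1] 14.4
T pin 43 [275. 169.] [0.5478 0.0187 0.0892] 0.0889 [548.6  18.4] [19.7 22. ] 89.6
T stand 303 [371. 189.] [ 0.4842 -0.2969  0.0751] 0.075 [ 479.3 -297. ] [61.4 71.2] 86.5
T grip 116 [198. 194.] [0.4676 0.27   0.0807] 0.0811 [468.  271.9] [59.6 20.7] 70.5
T jar 219 [380. 119.] [ 0.7161 -0.3326  0.0899] 0.0905 [ 716.8 -332.8] [54.  52.7] 3.9
T chips 62 [280. 154.] [0.6079 0.0014 0.05  ] 0.0501 [607.6   1.2] [31.  25.3] 13.6
T chips 69 [265. 157.] [0.5967 0.0532 0.0487] 0.0484 [597.   53.5] [29.4 23.9] 0.9
T chips 62 [288. 175.] [ 0.536  -0.0252  0.0501] 0.0502 [536.1 -25.6] [29. 25.] 36.5
T chips 65 [268. 182.] [0.5129 0.0437 0.0488] 0.0486 [513.   43.8] [31.3 23.5] 0.1
S mats 1684 [365. 148.] [0.1923 0.347  0.0039] 0.0038 [187.6 348. ] [178.  
[... 266 characters left out ...]
] 14.5
S pin 78 [288. 242.] [0.5542 0.0168 0.0802] 0.0847 [547.5  18.3] [19.5 31.4] 71.6
S stand 365 [178. 238.] [ 0.4901 -0.2988  0.0751] 0.0753 [ 483.4 -298. ] [63.7 72.5] 86.5
S grip 223 [366. 209.] [0.4746 0.2685 0.0742] 0.0784 [471.2 269.3] [59.9 26.5] 67.0
S jar 336 [169. 312.] [ 0.7208 -0.3333  0.089 ] 0.0899 [ 718.4 -334.4] [53.6 53.6] 55.3
S chips 66 [294. 234.] [0.5133 0.0425 0.0506] 0.0504 [513.3  42.2] [27.8 26.6] 6.3
S chips 67 [272. 244.] [ 0.5374 -0.0272  0.0508] 0.0513 [537.3 -27.4] [24.5 25.3] 34.5
S chips 68 [302. 259.] [0.5977 0.0524 0.051 ] 0.0507 [598.   52.2] [25.3 27.3] 89.8
S chips 76 [285. 264.] [ 6.083e-01 -2.000e-04  5.010e-02] 0.0502 [608.1   0. ] [26.8 26.8] 16.6
```

View pics/crop.png

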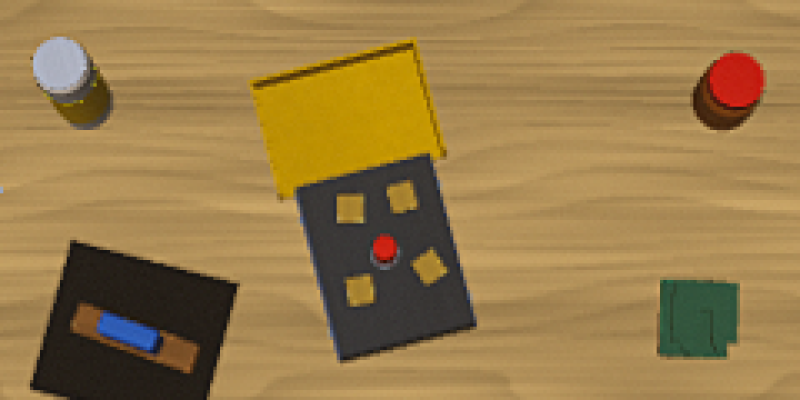

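The crop shows the pin at (385,250), four offcuts on the plate, the yellow tray beyond it, the scraper on the right-hand mat at (130,335), and the stand at (698,320) with its slot open at the bottom. The sizes agree with the description. Now I'll move over the pin.

Call:
servo_tool:
  moves:
    - {"x": 2.93, "y": -4.8, "rz": -0.083}
    - {"x": 2.93, "y": -4.8, "rz": -0.083}
    - {"x": 2.93, "y": -4.8, "rz": -0.083}
    - {"x": 2.93, "y": -4.8, "rz": -0.083}
    - {"x": 2.93, "y": -4.8, "rz": -0.083}

```text
schema error: expected keys x, y, z, rx, ry, rz
```

Call:
servo_tool:
  moves:
    - {"x": 2.93, "y": -4.8, "rz": -0.083}
    - {"x": 2.93, "y": -4.8, "rz": -0.083}
    - {"x": 2.93, "y": -4.8, "rz": -0.083}
    - {"x": 2.93, "y": -4.8, "rz": -0.083}
    - {"x": 2.93, "y": -4.8, "rz": -0.083}

```text
schema error: expected keys x, y, z, rx, ry, rz
```

Call:
servo_tool:
  moves:
    - {"x": 2.93, "y": -4.8, "z": 0, "rx": 0, "ry": 0, "rz": -0.083}
    - {"x": 2.93, "y": -4.8, "z": 0, "rx": 0, "ry": 0, "rz": -0.083}
    - {"x": 2.93, "y": -4.8, "z": 0, "rx": 0, "ry": 0, "rz": -0.083}
    - {"x": 2.93, "y": -4.8, "z": 0, "rx": 0, "ry": 0, "rz": -0.083}
    - {"x": 2.93, "y": -4.8, "z": 0, "rx": 0, "ry": 0, "rz": -0.083}

```text
time: 0.72
tool_pos: [0.3435, 0.3517, 0.2562]
orientation: [-1.132, -2.931, 0.0]
ft_force: [0.7, 0.8, 0.0]
grip_width: 0.0856
gripper_force: 0.0
```

Call:
servo_tool:
  moves:
    - {"x": 2.93, "y": -4.8, "z": 0, "rx": 0, "ry": 0, "rz": -0.083}
    - {"x": 2.93, "y": -4.8, "z": 0, "rx": 0, "ry": 0, "rz": -0.083}
    - {"x": 2.93, "y": -4.8, "z": 0, "rx": 0, "ry": 0, "rz": -0.083}
    - {"x": 2.93, "y": -4.8, "z": 0, "rx": 0, "ry": 0, "rz": -0.083}
    - {"x": 2.93, "y": -4.8, "z": 0, "rx": 0, "ry": 0, "rz": -0.083}

```text
time: 1.35
tool_pos: [0.4901, 0.1115, 0.2562]
orientation: [-1.712, -2.634, 0.0]
ft_force: [-0.2, 0.7, 0.1]
grip_width: 0.0855
gripper_force: 0.0
```

Call:
servo_tool:
  moves:
    - {"x": 2.9, "y": -4.7, "z": 0, "rx": 0, "ry": 0, "rz": -0.08}
    - {"x": 2.9, "y": -4.6, "z": 0, "rx": 0, "ry": 0, "rz": -0.084}
    - {"x": 0, "y": 0, "z": 0, "rx": 0, "ry": 0, "rz": 0}
  hand: 6

```text
time: 1.72
tool_pos: [0.549, 0.0173, 0.2559]
orientation: [1.924, 2.483, -0.0]
ft_force: [-0.0, 1.0, -0.6]
grip_width: 0.06
gripper_force: 0.0
```

```bash
python3 - <<'E'
from h import *
st=arm.observe();c=optics.camera("wrist");save("w1",c["img"]);P=cloud(c,st)
print(st["tool_pos"],st["orientation"],st["qpos"])
hsv=cv2.cvtColor(c["img"],cv2.COLOR_RGB2HSV);H,s,v=[hsv[...,k].astype(int) for k in range(3)]
for k,m,zr in (("knob",((H<6)|(H>174))&(s>150),(.085,.1)),("chips",(H>12)&(H<28)&(s>70)&(v>110),(.046,.056)),("plate",v<300,(.043,.0475))):
    M=seg(P,m,(.4,.8,-.2,.2),zr);N,L,S,ce=cv2.connectedComponentsWithStats(M.astype(np.uint8))
    for j in range(1,N):
        if S[j,4]>150: Q=P[L==j];print(k,S[j,4],np.round(ce[j]),np.round(Q.mean(0),4),*rect(Q))
E
```

```text
[0.54904863 0.01734379 0.25586364] [ 1.92405523e+00  2.48272592e+00 -2.92532356e-04] [-7.68611218e-02  3.87658976e-01  1.53435364e+00 -5.09607846e-04
  1.21919233e+00 -3.28890760e-01]
knob 391 [279. 196.] [0.5479 0.0174 0.0893] [548.2  17.4] [22.7 22.3] 13.9
chips 572 [253. 157.] [0.5114 0.042  0.0505] [511.6  41.8] [28.  25.7] 8.7
chips 555 [326. 168.] [0.5946 0.0516 0.0505] [595.2  51.5] [29.1 25.9] 2.4
chips 477 [322. 212.] [ 0.606  -0.0007  0.0505] [605.9  -0.9] [27.7 25.9] 14.2
chips 456 [258. 218.] [ 0.5341 -0.0272  0.0505] [534.7 -28.1] [27.6 27.2] 33.0
plate 15097 [277. 180.] [0.5452 0.0216 0.0455] [548.3  16.1] [180.9 140.2] 14.4
```

View pics/w1.png

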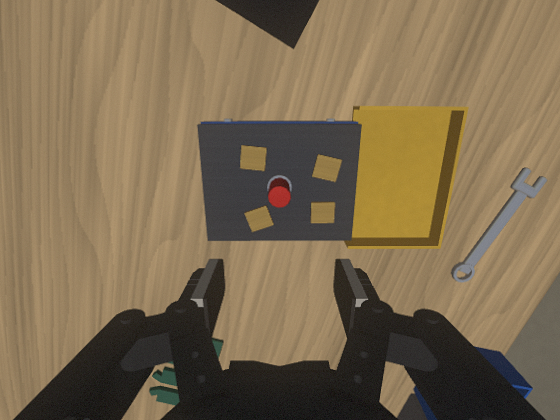

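The wrist view shows the red knob at (279,196), between the jaws' line, and nothing else under the fingers. Descend and grip.

Call:
servo_tool:
  moves:
    - {"x": -0.1, "y": 0, "z": -5, "rx": 0, "ry": 0, "rz": 0}
    - {"x": 0, "y": 0, "z": -5, "rx": 0, "ry": 0, "rz": 0}
    - {"x": 0, "y": 0, "z": -4.3, "rx": 0, "ry": 0, "rz": 0}
    - {"x": 0, "y": 0, "z": -3, "rx": 0, "ry": 0, "rz": 0}
    - {"x": 0, "y": 0, "z": 0, "rx": 0, "ry": 0, "rz": 0}

```text
time: 2.4
tool_pos: [0.5446, 0.0214, 0.0818]
orientation: [-1.914, -2.486, 0.004]
ft_force: [0.1, -0.2, 1.0]
grip_width: 0.0601
gripper_force: 0.0
```

Call:
servo_tool:
  moves:
    - {"x": 0, "y": 0, "z": 0, "rx": 0, "ry": 0, "rz": 0}
    - {"x": 0, "y": 0, "z": 0, "rx": 0, "ry": 0, "rz": 0}
    - {"x": 0, "y": 0, "z": 0, "rx": 0, "ry": 0, "rz": 0}
    - {"x": 0, "y": 0, "z": 0, "rx": 0, "ry": 0, "rz": 0}
    - {"x": 0, "y": 0, "z": 0, "rx": 0, "ry": 0, "rz": 0}
  hand: 1

```text
time: 3.02
tool_pos: [0.5472, 0.0204, 0.0848]
orientation: [1.917, 2.486, 0.002]
ft_force: [-0.1, 3.0, 9.5]
grip_width: 0.0223
gripper_force: 58.2
```

```bash
python3 - <<'E'
from h import *
for _ in range(2):
    s=arm.observe();print(s["time"],s["tool_pos"],s["orientation"],s["ft_force"],s["grip_width"])
    c=optics.camera("wrist")
save("w2",c["img"][200:,100:460])
E
```

```text
3.025 [0.54724085 0.02043999 0.08477944] [1.91727243e+00 2.48628075e+00 2.41384228e-03] [-0.08895551  2.96058092  9.45353254] 0.02234665287183509
3.075 [0.5472671  0.02043371 0.08479009] [1.91715460e+00 2.48629766e+00 2.39750647e-03] [0.39236325 2.84675155 9.87808102] 0.022390015109698142
```

View pics/w2.png

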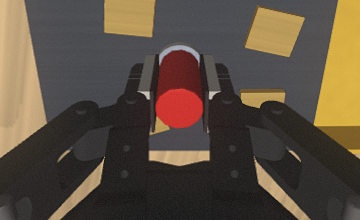

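The crop shows the knob held between the pads at (180,90). Lift it straight up.

Call:
servo_tool:
  moves:
    - {"x": 0, "y": 0, "z": 1, "rx": 0, "ry": 0, "rz": 0}
    - {"x": 0, "y": 0, "z": 2, "rx": 0, "ry": 0, "rz": 0}
    - {"x": 0, "y": 0, "z": 3, "rx": 0, "ry": 0, "rz": 0}
    - {"x": 0, "y": 0, "z": 3, "rx": 0, "ry": 0, "rz": 0}
    - {"x": 0, "y": 0, "z": 3, "rx": 0, "ry": 0, "rz": 0}

```text
time: 3.75
tool_pos: [0.5463, 0.0203, 0.2053]
orientation: [1.918, 2.487, 0.001]
ft_force: [0.7, -0.2, -1.2]
grip_width: 0.0223
gripper_force: 59.5
```

```bash
python3 - <<'E'
from h import *
s=arm.observe();print(s["time"],s["tool_pos"],s["orientation"],s["ft_force"],s["grip_width"])
for n in ("top","scene"):
    c=optics.camera(n);P=cloud(c)
    hsv=cv2.cvtColor(c["img"],cv2.COLOR_RGB2HSV);H,S,v=[hsv[...,k].astype(int) for k in range(3)]
    M=seg(P,(((H<6)|(H>174))&(S>150)),(.4,.7,-.15,.15),(.05,.3))
    if M.any(): print(n,M.sum(),np.nanmin(P[M],0),np.nanmax(P[M],0))
    # stand top
    M=seg(P,(H>60)&(H<95)&(S>90),(.3,.8,-.6,-.1),(.07,.08));print(M.sum(),*rect(P[M]))
save("s2",cv2.resize(c["img"][190:290,130:330],(800,400),interpolation=3))
E
```

```text
3.75 [0.54626239 0.02030901 0.20527249] [1.91817749e+00 2.48731126e+00 5.16231125e-04] [ 0.72656766 -0.18453692 -1.17153645] 0.0223055438247285
225 [ 479.3 -297.6] [61.4 70.3] 87.2
scene 42 [0.5399199  0.00564809 0.18083038] [0.58717158 0.01971398 0.29960806]
322 [ 483.6 -298. ] [62.4 72.8] 87.6
```

View pics/s2.png

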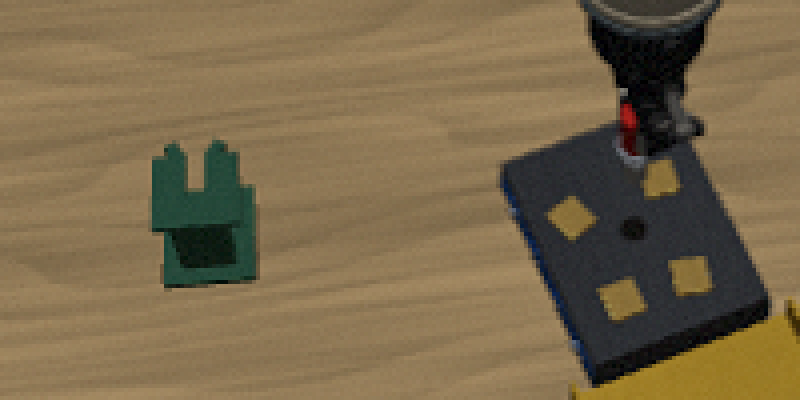

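The scene view shows the pin free of the bore, with the empty bore at (633,228). The stand's slot at (197,165) opens towards the robot. Next I'll look at the stand from the wrist.

Call:
servo_tool:
  moves:
    - {"x": -1, "y": -4.6, "z": 1, "rx": 0, "ry": 0, "rz": 0}
    - {"x": -1.2, "y": -4.6, "z": 1, "rx": 0, "ry": 0, "rz": 0}
    - {"x": -1.2, "y": -4.6, "z": 1, "rx": 0, "ry": 0, "rz": 0}
    - {"x": -1.2, "y": -4.6, "z": 1, "rx": 0, "ry": 0, "rz": 0}
    - {"x": -1.2, "y": -4.6, "z": 1, "rx": 0, "ry": 0, "rz": 0}

```text
time: 4.47
tool_pos: [0.4876, -0.211, 0.2537]
orientation: [-1.918, -2.488, 0.0]
ft_force: [0.1, -0.4, -1.9]
grip_width: 0.0222
gripper_force: 59.6
```

Call:
servo_tool:
  moves:
    - {"x": -1.2, "y": -4.6, "z": 0, "rx": 0, "ry": 0, "rz": 0}
    - {"x": -1.2, "y": -4.6, "z": 0, "rx": 0, "ry": 0, "rz": 0}
    - {"x": -1.2, "y": -4.6, "z": 0, "rx": 0, "ry": 0, "rz": 0}
    - {"x": 0, "y": 0, "z": 0, "rx": 0, "ry": 0, "rz": 0}
    - {"x": 0, "y": 0, "z": 0, "rx": 0, "ry": 0, "rz": 0}

```text
time: 5.1
tool_pos: [0.4521, -0.3473, 0.2531]
orientation: [-1.919, -2.487, -0.0]
ft_force: [-0.6, 0.4, -1.6]
grip_width: 0.0224
gripper_force: 59.5
```

```bash
python3 - <<'E'
from h import *
st=arm.observe();c=optics.camera("wrist");save("w3",c["img"]);P=cloud(c,st)
print(st["tool_pos"],st["orientation"],st["grip_width"])
hsv=cv2.cvtColor(c["img"],cv2.COLOR_RGB2HSV);H,s,v=[hsv[...,k].astype(int) for k in range(3)]
M=seg(P,(H>55)&(H<100)&(s>70),(.3,.8,-.6,-.1),(.07,.08));Q=P[M];print(M.sum(),np.nanmedian(Q[:,2]),*rect(Q))
np.save("Q.npy",Q)
import pickle;pickle.dump((st,c),open("w3.pkl","wb"))
a=np.deg2rad(rect(Q)[2]); a=(a+np.pi/4)%(np.pi/2)-np.pi/4
R=np.array([[np.cos(a),np.sin(a)],[-np.sin(a),np.cos(a)]]);L=Q[:,:2]@R.T
print("yaw",a)
h=L[:,0].max();y0,y1=np.percentile(L[:,1],[.5,99.5])
for d in range(2,78,4):
    b=L[(abs(L[:,0]-(h-d/1000))<.002),1]
    if len(b)>5:
        b=np.sort(b);g=np.diff(b);k=g.argmax();print(d,len(b),np.round([b[0]-y0,b[-1]-y0,g[k],(b[k]+b[k+1])/2-y0],4))
print("frame xmax,y0,y1",h,y0,y1)
E
```

```text
[ 0.45213834 -0.34729399  0.25308168] [-1.91869627e+00 -2.48658311e+00 -4.27817665e-04] 0.022355858625254157
3240 0.07543751796373346 [ 479.  -299.4] [63.9 70.7] 87.7
yaw -0.040142572795869746
2 203 [-0.0004  0.0619  0.0011  0.0104]
6 215 [-0.0001  0.0631  0.0011  0.028 ]
10 219 [-0.0001  0.0631  0.0009  0.0125]
14 238 [-0.0002  0.0632  0.0008  0.0161]
18 236 [-0.0001  0.0632  0.0008  0.0091]
22 237 [-0.0003  0.0632  0.0008  0.0162]
26 233 [-0.0003  0.0633  0.0008  0.0073]
30 188 [-0.      0.0633  0.0116  0.0297]
34 190 [-0.      0.0633  0.015   0.0311]
38 189 [-0.0001  0.0634  0.0145  0.0314]
42 185 [-0.0004  0.0634  0.0145  0.0315]
46 187 [-0.0001  0.0635  0.0142  0.0314]
50 186 [0.0001 0.0635 0.0141 0.0315]
54 179 [0.     0.0635 0.0141 0.0316]
58 162 [-0.0002  0.0635  0.0143  0.0315]
62 76 [0.011  0.052  0.0169 0.031 ]
66 82 [0.0097 0.0539 0.0218 0.0313]
70 34 [0.0107 0.054  0.0268 0.0308]
frame xmax,y0,y1 0.525986818191018 -0.31146729495091235 -0.24830747313471396
```

View pics/w3.png

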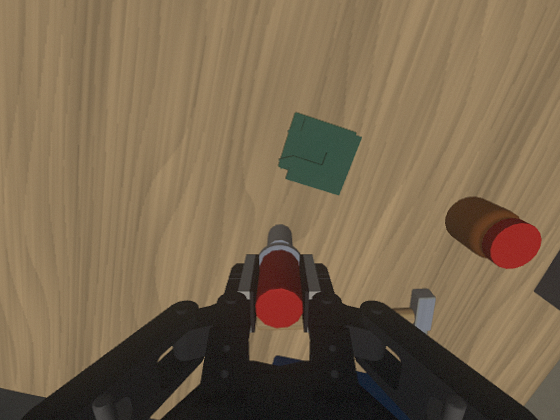

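The wrist view shows the stand at (320,153) with its slot mouth on the left side, and the held pin at (279,270). Now the pin's position in the hand.

```bash
python3 - <<'E'
from h import *
import pickle;st,c=pickle.load(open("w3.pkl","rb"));P=cloud(c,st)
R=cv2.Rodrigues(np.array(st["orientation"]))[0];tp=np.array(st["tool_pos"])
hsv=cv2.cvtColor(c["img"],cv2.COLOR_RGB2HSV);H,s,v=[hsv[...,k].astype(int) for k in range(3)]
v_,u_=np.mgrid[:420,:560];box=(u_>240)&(u_<320)&(v_>215)&(v_<335)
T=(P-tp)@R   # tool coords
red=box&(((H<6)|(H>174))&(s>120));Q=T[red];print("red n",red.sum(),np.nanpercentile(Q,[1,50,99],axis=0).round(4))
zt=np.nanpercentile(Q[:,2],2);top=Q[Q[:,2]<zt+.004];print("top",len(top),top.min(0),top.max(0),cv2.minEnclosingCircle((top[:,:2]*1000).astype(np.float32)))
B=T[box&~red&(v_<250)];B=B[np.isfinite(B[:,0])&(abs(B[:,0])<.03)&(abs(B[:,1])<.02)&(B[:,2]<.1)]
for z0 in np.arange(.03,.09,.004):
    q=B[abs(B[:,2]-z0)<.002]
    if len(q)>8: print(round(z0,3),len(q),q.min(0).round(4),q.max(0).round(4))
# knob side: nearest to camera side in tool x per z
for z0 in np.arange(-.005,.04,.005):
    q=Q[abs(Q[:,2]-z0)<.0025]
    if len(q)>8: print("knob",round(z0,3),len(q),q[:,0].min().round(4),q[:,0].max().round(4),q[:,1].min().round(4),q[:,1].max().round(4))
print(R.round(3))
E
```

```text
red n 2850 [[-0.0137 -0.0118 -0.0058]
 [ 0.0031 -0.0014 -0.0039]
 [ 0.008   0.0097  0.0307]]
top 1648 [-0.01552487 -0.01239332 -0.01837192] [ 0.01255922  0.01387187 -0.00168306] ((-0.04517698287963867, 2.3345789909362793), 17.0875186920166)
0.034 105 [ 0.0066 -0.0092  0.034 ] [0.0102 0.0074 0.036 ]
0.038 92 [ 0.0055 -0.0111  0.036 ] [0.0105 0.0093 0.0398]
0.054 73 [ 0.0008 -0.0081  0.052 ] [0.005  0.0064 0.0558]
0.058 63 [-0.0012 -0.009   0.0561] [0.0054 0.0072 0.0599]
0.062 54 [-0.0018 -0.0091  0.06  ] [0.0049 0.0074 0.0639]
0.066 59 [-0.0024 -0.0093  0.064 ] [0.005  0.0075 0.068 ]
0.07 53 [-0.0026 -0.0095  0.0681] [0.0053 0.0076 0.072 ]
0.074 49 [-0.0027 -0.0096  0.0721] [0.0053 0.0078 0.0759]
0.078 46 [-0.0028 -0.0089  0.076 ] [0.0052 0.008  0.0797]
knob -0.005 1601 -0.0155 0.0082 -0.0124 0.0101
knob 0.0 248 -0.0006 0.0084 -0.0122 0.0098
knob 0.005 215 -0.0002 0.0085 -0.012 0.01
knob 0.01 194 -0.001 0.0084 -0.0122 0.0098
knob 0.015 175 0.0003 0.0081 -0.0119 0.0101
knob 0.02 165 -0.0011 0.0084 -0.0123 0.0097
knob 0.025 136 0.0003 0.0082 -0.0117 0.0099
knob 0.03 101 0.0009 0.0079 -0.0113 0.0096
[[-0.254  0.967 -0.   ]
 [ 0.967  0.254  0.001]
 [ 0.001 -0.    -1.   ]]
```

Call:
servo_tool:
  moves:
    - {"x": -1.6, "y": 2.7, "z": 0, "rx": 0, "ry": 0, "rz": 0}
    - {"x": -1.6, "y": 2.7, "z": 0, "rx": 0, "ry": 0, "rz": 0}
    - {"x": 0, "y": 0, "z": -4.5, "rx": 0, "ry": 0, "rz": 0}
    - {"x": 0, "y": 0, "z": -4.5, "rx": 0, "ry": 0, "rz": 0}
    - {"x": 0, "y": 0, "z": -3.5, "rx": 0, "ry": 0, "rz": 0}

```text
time: 5.78
tool_pos: [0.4205, -0.2922, 0.1271]
orientation: [-1.916, -2.489, -0.0]
ft_force: [1.0, -0.3, -1.8]
grip_width: 0.0224
gripper_force: 59.7
```

Call:
servo_tool:
  moves:
    - {"x": 0, "y": 0, "z": -0.9, "rx": 0, "ry": 0, "rz": 0}
    - {"x": 0, "y": 0, "z": 0, "rx": 0, "ry": 0, "rz": 0}
    - {"x": 0, "y": 0, "z": 0, "rx": 0, "ry": 0, "rz": 0}
    - {"x": 0, "y": 0, "z": 0, "rx": 0, "ry": 0, "rz": 0}

```text
time: 6.28
tool_pos: [0.421, -0.294, 0.1203]
orientation: [1.917, 2.486, -0.0]
ft_force: [-1.4, -0.0, -1.3]
grip_width: 0.0221
gripper_force: 59.6
```

Call:
servo_tool:
  moves:
    - {"x": 0, "y": 0.08, "z": -0.15, "rx": 0, "ry": 0, "rz": 0}
    - {"x": 1.2, "y": -0.05, "z": 0, "rx": 0, "ry": 0, "rz": 0}
    - {"x": 1.2, "y": -0.05, "z": 0, "rx": 0, "ry": 0, "rz": 0}
    - {"x": 1, "y": -0.04, "z": 0, "rx": 0, "ry": 0, "rz": 0}
    - {"x": 0, "y": 0, "z": 0, "rx": 0, "ry": 0, "rz": 0}

```text
time: 6.9
tool_pos: [0.4554, -0.2943, 0.1177]
orientation: [1.917, 2.488, 0.0]
ft_force: [0.2, -0.6, -0.7]
grip_width: 0.0223
gripper_force: 59.6
```

```bash
python3 - <<'E'
from h import *
st=arm.observe();c=optics.camera("wrist");save("w4",cv2.resize(c["img"][180:360,180:420],(800,600)))
print(st["tool_pos"],st["ft_force"])
E
```

```text
[ 0.45539963 -0.29430231  0.11768389] [ 0.20863045 -0.62974004 -0.72720785]
```

View pics/w4.png

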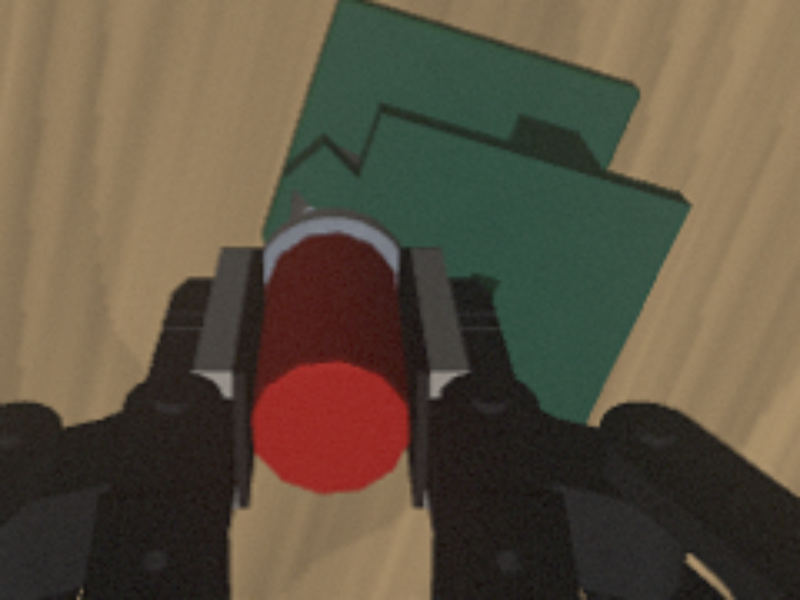

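The picture shows the collar above the slot's mouth, with the closed end at (487,282) straight ahead. Push in.

Call:
servo_tool:
  moves:
    - {"x": 0.8, "y": -0.03, "z": 0, "rx": 0, "ry": 0, "rz": 0}
    - {"x": 0.8, "y": -0.03, "z": 0, "rx": 0, "ry": 0, "rz": 0}
    - {"x": 0.6, "y": -0.02, "z": 0, "rx": 0, "ry": 0, "rz": 0}
    - {"x": 0.4, "y": -0.02, "z": 0, "rx": 0, "ry": 0, "rz": 0}
    - {"x": 0, "y": 0, "z": 0, "rx": 0, "ry": 0, "rz": 0}

```text
time: 7.58
tool_pos: [0.4807, -0.2953, 0.1177]
orientation: [1.918, 2.488, -0.0]
ft_force: [0.4, 0.0, -1.6]
grip_width: 0.0222
gripper_force: 59.6
```

Call:
servo_tool:
  moves:
    - {"x": 0.2, "y": -0.01, "z": 0, "rx": 0, "ry": 0, "rz": 0}
    - {"x": 0.1, "y": 0, "z": 0, "rx": 0, "ry": 0, "rz": 0}
    - {"x": 0, "y": 0, "z": 0, "rx": 0, "ry": 0, "rz": 0}

```text
time: 7.95
tool_pos: [0.4828, -0.2953, 0.1177]
orientation: [-1.918, -2.487, 0.001]
ft_force: [-5.1, -0.7, -0.1]
grip_width: 0.0222
gripper_force: 59.7
```

Call:
servo_tool:
  moves:
    - {"x": -0.1, "y": 0, "z": -0.15, "rx": 0, "ry": 0, "rz": 0}
    - {"x": 0, "y": 0, "z": -0.15, "rx": 0, "ry": 0, "rz": 0}
    - {"x": 0, "y": 0, "z": -0.05, "rx": 0, "ry": 0, "rz": 0}
    - {"x": 0, "y": 0, "z": 0, "rx": 0, "ry": 0, "rz": 0}

```text
time: 8.45
tool_pos: [0.4825, -0.2955, 0.1148]
orientation: [1.918, 2.487, -0.0]
ft_force: [-3.2, 1.4, 10.3]
grip_width: 0.0221
gripper_force: 61.1
```

Call:
servo_tool:
  moves:
    - {"x": 0, "y": 0, "z": 0, "rx": 0, "ry": 0, "rz": 0}
    - {"x": 0, "y": 0, "z": 0, "rx": 0, "ry": 0, "rz": 0}
    - {"x": 0, "y": 0, "z": 0, "rx": 0, "ry": 0, "rz": 0}
    - {"x": 0, "y": 0, "z": 0, "rx": 0, "ry": 0, "rz": 0}
  hand: 5

```text
time: 8.95
tool_pos: [0.4826, -0.2954, 0.1143]
orientation: [1.918, 2.488, 0.0]
ft_force: [0.5, -0.3, -0.5]
grip_width: 0.0502
gripper_force: 0.0
```

Call:
servo_tool:
  moves:
    - {"x": 0, "y": 0, "z": 2, "rx": 0, "ry": 0, "rz": 0}
    - {"x": 0, "y": 0, "z": 4, "rx": 0, "ry": 0, "rz": 0}
    - {"x": 0, "y": 0, "z": 5, "rx": 0, "ry": 0, "rz": 0}
    - {"x": 0, "y": -3, "z": 3, "rx": 0, "ry": 0, "rz": 0}
    - {"x": 0, "y": 0, "z": 0, "rx": 0, "ry": 0, "rz": 0}

```text
time: 9.57
tool_pos: [0.4834, -0.3275, 0.2566]
orientation: [1.917, 2.483, -0.001]
ft_force: [0.5, -0.2, -0.7]
grip_width: 0.0498
gripper_force: 0.0
```

```bash
python3 - <<'E'
from h import *
st=arm.observe();c=optics.camera("wrist");P=cloud(c,st)
print(st["tool_pos"],st["qpos"])
hsv=cv2.cvtColor(c["img"],cv2.COLOR_RGB2HSV);H,s,v=[hsv[...,k].astype(int) for k in range(3)]
red=seg(P,((H<6)|(H>174))&(s>120),(.4,.56,-.4,-.2),(.05,.16));Q=P[red];print(red.sum(),np.percentile(Q[:,2],98))
t=Q[Q[:,2]>np.percentile(Q[:,2],98)-.003];print("knob top",*rect(t),t.mean(0))
b=Q[(Q[:,2]<.095)];print("low",b.min(0),b.max(0))
M=seg(P,(H>55)&(H<100)&(s>70),(.3,.8,-.6,-.1),(.07,.08));print(*rect(P[M]))
save("w5",c["img"])
E
```

```text
[ 0.48336572 -0.32751012  0.25661019] [-6.97626929e-01  4.33038317e-01  1.45340835e+00 -2.68252069e-04
  1.25003704e+00 -9.53360176e-01]
576 0.120748090814039
knob top [ 482.6 -299. ] [22.2 22.6] 58.3 [ 0.48238628 -0.29914217  0.11939612]
low [ 0.47216437 -0.31916868  0.07530637] [ 0.4990469  -0.28772675  0.09436969]
[ 478.7 -299.4] [63.8 70.9] 86.9
```

View pics/w5.png

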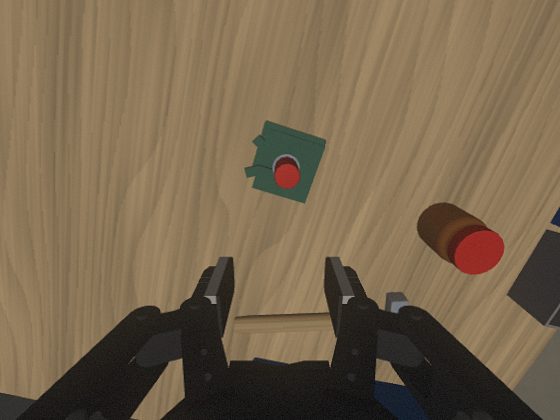

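The wrist view shows the pin hanging at (286,170) at the slot's closed end; the measured origin is within 1 mm of the target. On to the scraper.

Call:
servo_tool:
  moves:
    - {"x": -0.1, "y": 4.9, "z": 0, "rx": 0, "ry": 0, "rz": -0.05}
    - {"x": -0.1, "y": 4.9, "z": 0, "rx": 0, "ry": 0, "rz": -0.05}
    - {"x": -0.1, "y": 4.9, "z": 0, "rx": 0, "ry": 0, "rz": -0.05}
    - {"x": -0.1, "y": 4.9, "z": 0, "rx": 0, "ry": 0, "rz": -0.05}
    - {"x": -0.1, "y": 4.9, "z": 0, "rx": 0, "ry": 0, "rz": -0.05}
  hand: 5.5

```text
time: 10.25
tool_pos: [0.4763, -0.0781, 0.2531]
orientation: [-2.214, -2.226, 0.001]
ft_force: [0.9, 0.8, 0.2]
grip_width: 0.0551
gripper_force: 0.0
```

Call:
servo_tool:
  moves:
    - {"x": -0.1, "y": 4.9, "z": 0, "rx": 0, "ry": 0, "rz": -0.05}
    - {"x": -0.1, "y": 4.9, "z": 0, "rx": 0, "ry": 0, "rz": -0.05}
    - {"x": -0.1, "y": 4.9, "z": 0, "rx": 0, "ry": 0, "rz": -0.05}
    - {"x": -0.1, "y": 4.9, "z": 0, "rx": 0, "ry": 0, "rz": -0.05}
    - {"x": -0.1, "y": 4.9, "z": 0, "rx": 0, "ry": 0, "rz": -0.05}

```text
time: 10.88
tool_pos: [0.4711, 0.1664, 0.2531]
orientation: [-2.475, -1.934, 0.003]
ft_force: [0.8, -0.3, 0.1]
grip_width: 0.0549
gripper_force: 0.0
```

Call:
servo_tool:
  moves:
    - {"x": -0.1, "y": 4.9, "z": 0, "rx": 0, "ry": 0, "rz": -0.05}
    - {"x": -0.1, "y": 4.9, "z": 0, "rx": 0, "ry": 0, "rz": -0.05}
    - {"x": 0, "y": 0, "z": 0, "rx": 0, "ry": 0, "rz": 0}
    - {"x": 0, "y": 0, "z": 0, "rx": 0, "ry": 0, "rz": 0}

```text
time: 11.38
tool_pos: [0.4695, 0.2623, 0.2532]
orientation: [-2.567, -1.811, 0.003]
ft_force: [0.1, -0.8, -0.4]
grip_width: 0.0551
gripper_force: 0.0
```

```bash
cat > scr.py <<'E'
from h import *
st=arm.observe();c=optics.camera("wrist");P=cloud(c,st)
R=cv2.Rodrigues(np.array(st["orientation"]))[0]
print(st["tool_pos"],"psi",np.rad2deg(np.arctan2(R[1,1],R[0,1])),st["qpos"][5])
hsv=cv2.cvtColor(c["img"],cv2.COLOR_RGB2HSV);H,s,v=[hsv[...,k].astype(int) for k in range(3)]
M=seg(P,(H>100)&(H<125)&(s>130),(.3,.7,.1,.45),(.074,.09));Q=P[M];print("grip",M.sum(),np.median(Q[:,2]),*rect(Q))
M=seg(P,v>0,(.3,.65,.1,.45),(.027,.036));Q=P[M];print("block",M.sum(),np.median(Q[:,2]),*rect(Q))
M=seg(P,v<70,(.3,.65,.1,.45),(-.003,.01));Q=P[M];print("mat",M.sum(),np.median(Q[:,2]),*rect(Q))
E
python3 scr.py
```

```text
[0.46950588 0.26234717 0.25322745] psi -19.582876959429015 0.740458948611381
grip 1098 0.08138473125665444 [468.5 270.5] [59.  20.4] 69.4
block 1628 0.03129950975675155 [521.4 200.9] [122.8 267.5] 37.6
mat 14384 0.003546496415315986 [516.7 237.5] [226.9 262.7] 74.9
```

Call:
servo_tool:
  moves:
    - {"x": -0.1, "y": 0.8, "z": -5, "rx": 0, "ry": 0, "rz": -0.018}
    - {"x": 0, "y": 0, "z": -5, "rx": 0, "ry": 0, "rz": 0}
    - {"x": 0, "y": 0, "z": -4.5, "rx": 0, "ry": 0, "rz": 0}
    - {"x": 0, "y": 0, "z": -3, "rx": 0, "ry": 0, "rz": 0}
    - {"x": 0, "y": 0, "z": 0, "rx": 0, "ry": 0, "rz": 0}

```text
time: 12.05
tool_pos: [0.4683, 0.269, 0.0777]
orientation: [-2.585, -1.784, 0.007]
ft_force: [-0.5, -0.7, 0.4]
grip_width: 0.0551
gripper_force: 0.0
```

Call:
servo_tool:
  moves:
    - {"x": 0, "y": 0, "z": 0, "rx": 0, "ry": 0, "rz": 0}

```text
time: 12.18
tool_pos: [0.47, 0.2703, 0.0803]
orientation: [2.585, 1.786, 0.001]
ft_force: [0.5, 0.0, 0.3]
grip_width: 0.0552
gripper_force: 0.0
```

Call:
servo_tool:
  moves:
    - {"x": -0.15, "y": 0, "z": -0.8, "rx": 0, "ry": 0, "rz": 0}
    - {"x": 0, "y": 0, "z": -0.4, "rx": 0, "ry": 0, "rz": 0}
    - {"x": 0, "y": 0, "z": 0, "rx": 0, "ry": 0, "rz": 0}

```text
time: 12.55
tool_pos: [0.4679, 0.2706, 0.0673]
orientation: [2.584, 1.787, -0.0]
ft_force: [0.3, 0.1, -0.4]
grip_width: 0.055
gripper_force: 0.0
```

Call:
servo_tool:
  moves:
    - {"x": 0, "y": 0, "z": 0, "rx": 0, "ry": 0, "rz": 0}
    - {"x": 0, "y": 0, "z": 0, "rx": 0, "ry": 0, "rz": 0}
    - {"x": 0, "y": 0, "z": 0, "rx": 0, "ry": 0, "rz": 0}
    - {"x": 0, "y": 0, "z": 0, "rx": 0, "ry": 0, "rz": 0}
    - {"x": 0, "y": 0, "z": 0, "rx": 0, "ry": 0, "rz": 0}
  hand: 1

```text
time: 13.18
tool_pos: [0.4681, 0.2707, 0.0674]
orientation: [2.584, 1.787, 0.001]
ft_force: [0.4, -0.3, 3.4]
grip_width: 0.0211
gripper_force: 61.8
```

Call:
servo_tool:
  moves:
    - {"x": 0, "y": 0, "z": 3, "rx": 0, "ry": 0, "rz": 0}
    - {"x": 0, "y": 0, "z": 4, "rx": 0, "ry": 0, "rz": 0}
    - {"x": 0, "y": 0, "z": 3, "rx": 0, "ry": 0, "rz": 0}
    - {"x": 0.07, "y": -4.5, "z": 0, "rx": 0, "ry": 0, "rz": 0.1}
    - {"x": 0.07, "y": -4.5, "z": 0, "rx": 0, "ry": 0, "rz": 0.1}

```text
time: 13.8
tool_pos: [0.4691, 0.1798, 0.1674]
orientation: [2.388, 2.041, 0.0]
ft_force: [0.2, -1.0, -2.2]
grip_width: 0.0216
gripper_force: 61.0
```

Call:
servo_tool:
  moves:
    - {"x": 0.07, "y": -4.6, "z": 0, "rx": 0, "ry": 0, "rz": 0.1}
    - {"x": 0.07, "y": -4.6, "z": 0, "rx": 0, "ry": 0, "rz": 0.1}
    - {"x": 0.07, "y": -4.6, "z": 0, "rx": 0, "ry": 0, "rz": 0.1}
    - {"x": 0.07, "y": -4.5, "z": 0, "rx": 0, "ry": 0, "rz": 0.11}
    - {"x": 0, "y": 0, "z": 0, "rx": 0, "ry": 0, "rz": 0}

```text
time: 14.42
tool_pos: [0.472, -0.0048, 0.1671]
orientation: [-1.93, -2.478, 0.001]
ft_force: [0.4, 0.2, -2.2]
grip_width: 0.0217
gripper_force: 61.0
```

```bash
python3 - <<'E'
from h import *
c=optics.camera("wrist");st=arm.observe();R=cv2.Rodrigues(np.array(st["orientation"]))[0]
print(st["tool_pos"],"psi",np.rad2deg(np.arctan2(R[1,1],R[0,1])),R[:,2],st["ft_force"],st["grip_width"])
P=cloud(c,st);T=(P-np.array(st["tool_pos"]))@R
save("w6",c["img"])
for n in ("top",):
    t=optics.camera(n);P=cloud(t);hsv=cv2.cvtColor(t["img"],cv2.COLOR_RGB2HSV);H,s,v=[hsv[...,k].astype(int) for k in range(3)]
    M=seg(P,(H>8)&(H<25)&(s>60)&(v>90),(.5,.75,-.1,.15),(.044,.06));N,L,S,ce=cv2.connectedComponentsWithStats(M.astype(np.uint8))
    for j in range(1,N):
        if S[j,4]>15: print(P[L==j].mean(0))
E
```

```text
[ 0.47187459 -0.00342532  0.16708564] psi 14.098847777975141 [-6.73029108e-04  1.36022473e-04 -9.99999764e-01] [-0.52005241 -0.30928944 -2.26621903] 0.021644495772804088
[0.61623366 0.00114622 0.05157209]
```

View pics/w6.png

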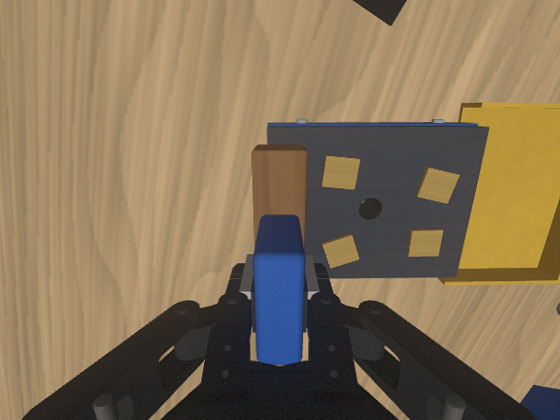

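The wrist view shows the scraper block at (280,190) parallel to the plate's end and wholly behind the four offcuts at (341,173), (340,251), (438,185) and (425,243). Lower it.

Call:
servo_tool:
  moves:
    - {"x": 0.05, "y": 0.1, "z": -2.5, "rx": 0, "ry": 0, "rz": 0.007}
    - {"x": 0, "y": 0, "z": -2, "rx": 0, "ry": 0, "rz": 0}
    - {"x": 0, "y": 0, "z": -0.8, "rx": 0, "ry": 0, "rz": 0}
    - {"x": 0, "y": 0, "z": 0, "rx": 0, "ry": 0, "rz": 0}
    - {"x": 0, "y": 0, "z": 0, "rx": 0, "ry": 0, "rz": 0}

```text
time: 15.15
tool_pos: [0.473, -0.0012, 0.1149]
orientation: [1.919, 2.486, 0.001]
ft_force: [-0.5, -0.1, -3.1]
grip_width: 0.0216
gripper_force: 60.8
```

Call:
servo_tool:
  moves:
    - {"x": 0, "y": -0.1, "z": -0.35, "rx": 0, "ry": 0, "rz": 0}
    - {"x": 0, "y": 0, "z": -0.1, "rx": 0, "ry": 0, "rz": 0}
    - {"x": 0, "y": 0, "z": -0.1, "rx": 0, "ry": 0, "rz": 0}
    - {"x": 0, "y": 0, "z": 0, "rx": 0, "ry": 0, "rz": 0}

```text
time: 15.65
tool_pos: [0.4728, -0.0024, 0.1093]
orientation: [1.92, 2.486, 0.0]
ft_force: [-2.6, 0.7, 12.9]
grip_width: 0.0212
gripper_force: 63.0
```

Call:
servo_tool:
  moves:
    - {"x": 0.97, "y": 0.25, "z": 0.04, "rx": 0, "ry": 0, "rz": 0}
    - {"x": 1.45, "y": 0.375, "z": 0, "rx": 0, "ry": 0, "rz": 0}
    - {"x": 1.45, "y": 0.375, "z": 0, "rx": 0, "ry": 0, "rz": 0}
    - {"x": 1.45, "y": 0.375, "z": 0, "rx": 0, "ry": 0, "rz": 0}
    - {"x": 1.45, "y": 0.375, "z": 0, "rx": 0, "ry": 0, "rz": 0}

```text
time: 16.27
tool_pos: [0.5403, 0.0153, 0.1093]
orientation: [-1.919, -2.486, 0.002]
ft_force: [-8.9, -1.7, 12.0]
grip_width: 0.0211
gripper_force: 63.2
```

```bash
cat > ch.py <<'E'
from h import *
st=arm.observe();c=optics.camera("wrist");P=cloud(c,st);print(st["tool_pos"],st["orientation"],st["ft_force"])
hsv=cv2.cvtColor(c["img"],cv2.COLOR_RGB2HSV);H,s,v=[hsv[...,k].astype(int) for k in range(3)]
def jf(p): d=p[...,:2]-[.548,.0172]; a=.253; return np.stack([d[...,0]*np.cos(a)+d[...,1]*np.sin(a),-d[...,0]*np.sin(a)+d[...,1]*np.cos(a),p[...,2]],-1)
J=jf(P)
M=(H>12)&(H<28)&(s>70)&(s<180)&(v>70)&(abs(J[...,1])<.085)&(J[...,0]>-.09)&(J[...,0]<.208)&(J[...,2]>.006)&(J[...,2]<.056)
N,L,S,ce=cv2.connectedComponentsWithStats(M.astype(np.uint8))
for j in range(1,N):
    if S[j,4]>60: q=J[L==j];print(S[j,4],np.round(ce[j]),"jig",np.nanmean(q,0).round(4),q.min(0).round(3),q.max(0).round(3),np.median(s[L==j]))
E
python3 ch.py
```

```text
[0.54026481 0.01531238 0.10933426] [-1.91859571e+00 -2.48585987e+00  2.10321513e-03] [-8.94633786 -1.6879559  12.01035471]
196 [496. 112.] jig [0.1336 0.0845 0.0289] [0.09  0.082 0.006] [0.194 0.085 0.032] 174.0
1647 [326. 192.] jig [0.0208 0.035  0.0504] [0.008 0.019 0.044] [0.035 0.048 0.052] 132.0
1723 [375. 212.] jig [0.0535 0.0221 0.0503] [0.038 0.004 0.044] [0.072 0.037 0.053] 133.0
1369 [363. 281.] jig [ 0.0513 -0.0307  0.0503] [ 0.037 -0.045  0.045] [ 0.068 -0.019  0.052] 132.0
106 [335. 287.] jig [ 0.0315 -0.0357  0.0497] [ 0.028 -0.044  0.044] [ 0.036 -0.032  0.052] 130.0
```

Call:
servo_tool:
  moves:
    - {"x": 1.35, "y": 0.35, "z": 0.02, "rx": 0, "ry": 0, "rz": 0}
    - {"x": 1.35, "y": 0.35, "z": 0, "rx": 0, "ry": 0, "rz": 0}
    - {"x": 1.35, "y": 0.35, "z": 0, "rx": 0, "ry": 0, "rz": 0}
    - {"x": 1.35, "y": 0.35, "z": 0, "rx": 0, "ry": 0, "rz": 0}
    - {"x": 1.35, "y": 0.35, "z": 0, "rx": 0, "ry": 0, "rz": 0}

```text
time: 16.95
tool_pos: [0.609, 0.0329, 0.1093]
orientation: [1.92, 2.487, 0.0]
ft_force: [-0.4, 0.0, -1.9]
grip_width: 0.0212
gripper_force: 61.2
```

Call:
servo_tool:
  moves:
    - {"x": 1.35, "y": 0.35, "z": 0.05, "rx": 0, "ry": 0, "rz": 0}
    - {"x": 1.35, "y": 0.35, "z": 0.05, "rx": 0, "ry": 0, "rz": 0}
    - {"x": 1.2, "y": 0.3, "z": 0, "rx": 0, "ry": 0, "rz": 0}
    - {"x": 0, "y": 0, "z": 0, "rx": 0, "ry": 0, "rz": 0}

```text
time: 17.45
tool_pos: [0.6477, 0.0428, 0.1103]
orientation: [1.919, 2.487, 0.001]
ft_force: [-0.1, 0.8, -2.9]
grip_width: 0.0213
gripper_force: 61.1
```

```bash
python3 ch.py
```

```text
[0.64770831 0.04283536 0.11027583] [1.91913917e+00 2.48673802e+00 5.65795038e-04] [-0.08175019  0.79915432 -2.92898927]
242 [366. 110.] jig [0.1586 0.0846 0.0305] [0.103 0.084 0.006] [0.208 0.085 0.033] 172.0
88 [279. 145.] jig [0.1021 0.0647 0.0517] [0.088 0.06  0.006] [0.116 0.065 0.056] 148.5
1569 [314. 205.] jig [0.1298 0.0123 0.0114] [ 0.122 -0.029  0.006] [0.141 0.047 0.016] 135.0
```

Call:
servo_tool:
  moves:
    - {"x": 0, "y": 0, "z": 3, "rx": 0, "ry": 0, "rz": 0}
    - {"x": 0, "y": 0, "z": 4, "rx": 0, "ry": 0, "rz": 0}
    - {"x": -4, "y": 0, "z": 2, "rx": 0, "ry": 0, "rz": 0}
    - {"x": -4, "y": 0, "z": 0, "rx": 0, "ry": 0, "rz": 0}
    - {"x": 0, "y": 0, "z": 0, "rx": 0, "ry": 0, "rz": 0}

```text
time: 18.12
tool_pos: [0.5635, 0.0426, 0.2007]
orientation: [-1.919, -2.485, 0.002]
ft_force: [0.0, -0.7, -1.9]
grip_width: 0.0217
gripper_force: 61.4
```

```bash
sed -i 's/(J\[...,2\]>.006)/(J[...,2]>.0062)\&(s<155)/;s/>60: q/>30: q/' ch.py; python3 ch.py
```

```text
[0.56352265 0.04264288 0.2006786 ] [-1.91855186e+00 -2.48539586e+00  2.19850904e-03] [ 0.02803188 -0.67518373 -1.89621693]
1571 [371. 198.] jig [0.1226 0.0113 0.0115] [ 0.105 -0.031  0.006] [0.14  0.049 0.017] 135.0
258 [357. 248.] jig [ 0.1081 -0.0426  0.0247] [ 0.106 -0.057  0.007] [ 0.112 -0.031  0.034] 139.0
```

Call:
servo_tool:
  moves:
    - {"x": -1.6, "y": 3.8, "z": 0, "rx": 0, "ry": 0, "rz": -0.1}
    - {"x": -1.6, "y": 3.8, "z": 0, "rx": 0, "ry": 0, "rz": -0.1}
    - {"x": -1.6, "y": 3.8, "z": 0, "rx": 0, "ry": 0, "rz": -0.1}
    - {"x": -1.6, "y": 3.8, "z": 0, "rx": 0, "ry": 0, "rz": -0.1}
    - {"x": -1.6, "y": 3.8, "z": 0, "rx": 0, "ry": 0, "rz": -0.1}

```text
time: 18.8
tool_pos: [0.4869, 0.2339, 0.2003]
orientation: [2.479, 1.93, 0.001]
ft_force: [0.6, 0.4, -2.8]
grip_width: 0.0212
gripper_force: 61.4
```

Call:
servo_tool:
  moves:
    - {"x": -1.4, "y": 3.8, "z": 0, "rx": 0, "ry": 0, "rz": -0.1}
    - {"x": 0, "y": 0, "z": -4, "rx": 0, "ry": 0, "rz": 0}
    - {"x": 0, "y": 0, "z": -4, "rx": 0, "ry": 0, "rz": 0}
    - {"x": 0, "y": 0, "z": -3, "rx": 0, "ry": 0, "rz": 0}
    - {"x": 0, "y": 0, "z": 0, "rx": 0, "ry": 0, "rz": 0}

```text
time: 19.42
tool_pos: [0.4723, 0.2703, 0.0886]
orientation: [-2.568, -1.808, 0.006]
ft_force: [1.1, -0.2, -1.7]
grip_width: 0.0215
gripper_force: 61.2
```

```bash
python3 - <<'E'
from h import *
s=arm.observe();R=cv2.Rodrigues(np.array(s["orientation"]))[0];print(s["tool_pos"],np.rad2deg(np.arctan2(R[1,1],R[0,1])),s["ft_force"])
for n in ("top","scene"):
    c=optics.camera(n);P=cloud(c);hsv=cv2.cvtColor(c["img"],cv2.COLOR_RGB2HSV);H,S,v=[hsv[...,k].astype(int) for k in range(3)]
    d=P[...,:2]-[.548,.0172];a=.253;J=np.stack([d[...,0]*np.cos(a)+d[...,1]*np.sin(a),-d[...,0]*np.sin(a)+d[...,1]*np.cos(a)],-1)
    # brass vs tray: print saturation split in the area
    M=(H>12)&(H<30)&(S>60)&(v>60)&(P[...,2]<.06)&(abs(J[...,1])<.1)&(J[...,0]>-.1)&(J[...,0]<.22)&(S<170)
    N,L,st,ce=cv2.connectedComponentsWithStats(M.astype(np.uint8))
    for j in range(1,N):
        if st[j,4]>12: q=np.c_[J[L==j],P[L==j][:,2]];print(n,st[j,4],np.nanmean(q,0).round(3),np.nanmin(q,0).round(3),np.nanmax(q,0).round(3))
E
```

```text
[0.47229841 0.27026571 0.08863799] -19.71426743806606 [ 1.121399   -0.20200223 -1.69379838]
top 1197 [0.009 0.    0.001] [-0.1   -0.1   -0.014] [0.219 0.1   0.052]
top 23 [ 0.005 -0.     0.007] [-0.004 -0.009 -0.007] [0.011 0.008 0.046]
scene 380 [0.014 0.091 0.003] [-0.1    0.067 -0.009] [0.188 0.1   0.051]
scene 887 [ 0.062 -0.074  0.002] [-0.1   -0.1   -0.009] [0.22  0.1   0.049]
scene 225 [0.125 0.009 0.012] [ 0.108 -0.029  0.002] [0.141 0.047 0.022]
scene 15 [ 0.111 -0.044  0.03 ] [ 0.102 -0.057  0.005] [ 0.115 -0.026  0.037]
```

Call:
servo_tool:
  moves:
    - {"x": 0, "y": 0, "z": -1, "rx": 0, "ry": 0, "rz": 0}
    - {"x": 0, "y": 0, "z": -0.7, "rx": 0, "ry": 0, "rz": 0}
    - {"x": 0, "y": 0, "z": -0.2, "rx": 0, "ry": 0, "rz": 0}
    - {"x": 0, "y": 0, "z": 0, "rx": 0, "ry": 0, "rz": 0}

```text
time: 20.02
tool_pos: [0.4729, 0.2706, 0.0714]
orientation: [-2.569, -1.808, 0.0]
ft_force: [0.2, 0.1, -2.3]
grip_width: 0.0214
gripper_force: 61.4
```

Call:
servo_tool:
  moves:
    - {"x": 0, "y": 0, "z": -0.25, "rx": 0, "ry": 0, "rz": 0}
    - {"x": 0, "y": 0, "z": -0.15, "rx": 0, "ry": 0, "rz": 0}
    - {"x": 0, "y": 0, "z": -0.05, "rx": 0, "ry": 0, "rz": 0}
    - {"x": 0, "y": 0, "z": 0, "rx": 0, "ry": 0, "rz": 0}

```text
time: 20.52
tool_pos: [0.4729, 0.2706, 0.0673]
orientation: [2.569, 1.808, 0.001]
ft_force: [-0.9, -1.0, 6.6]
grip_width: 0.0212
gripper_force: 62.6
```

Call:
servo_tool:
  moves:
    - {"x": 0, "y": 0, "z": 0, "rx": 0, "ry": 0, "rz": 0}
    - {"x": 0, "y": 0, "z": 0, "rx": 0, "ry": 0, "rz": 0}
    - {"x": 0, "y": 0, "z": 0, "rx": 0, "ry": 0, "rz": 0}
    - {"x": 0, "y": 0, "z": 0, "rx": 0, "ry": 0, "rz": 0}
  hand: 5.5

```text
time: 21.02
tool_pos: [0.4729, 0.2706, 0.0668]
orientation: [2.569, 1.808, -0.0]
ft_force: [0.7, -0.3, -0.1]
grip_width: 0.0552
gripper_force: 0.0
```

Call:
servo_tool:
  moves:
    - {"x": 0, "y": 0, "z": 2, "rx": 0, "ry": 0, "rz": 0}
    - {"x": 0, "y": 0, "z": 5, "rx": 0, "ry": 0, "rz": 0}
    - {"x": 0, "y": 0, "z": 5, "rx": 0, "ry": 0, "rz": 0}
    - {"x": 0, "y": 0, "z": 5, "rx": 0, "ry": 0, "rz": 0}
    - {"x": 0, "y": 0, "z": 0, "rx": 0, "ry": 0, "rz": 0}

```text
time: 21.65
tool_pos: [0.4744, 0.2713, 0.2406]
orientation: [2.568, 1.808, 0.01]
ft_force: [-0.0, -0.2, -1.5]
grip_width: 0.0551
gripper_force: 0.0
```

Call:
servo_tool:
  moves:
    - {"x": -4, "y": 0, "z": 0, "rx": 0, "ry": 0, "rz": 0}
    - {"x": 0, "y": 0, "z": 0, "rx": 0, "ry": 0, "rz": 0}
    - {"x": 0, "y": 0, "z": 0, "rx": 0, "ry": 0, "rz": 0}

```text
time: 22.02
tool_pos: [0.4329, 0.2706, 0.2365]
orientation: [-2.569, -1.809, 0.001]
ft_force: [0.7, 0.4, 0.3]
grip_width: 0.0547
gripper_force: 0.0
```

```bash
python3 scr.py; python3 - <<'E'
from h import *
for n in ("top","scene"):
    c=optics.camera(n);P=cloud(c);hsv=cv2.cvtColor(c["img"],cv2.COLOR_RGB2HSV);H,S,v=[hsv[...,k].astype(int) for k in range(3)]
    red=seg(P,((H<6)|(H>174))&(S>120),(.42,.54,-.36,-.24),(.05,.16))
    print(n,red.sum(),P[red].mean(0),P[red][:,2].max())
E
```

```text
[0.43294235 0.27062578 0.23646632] psi -19.694366068225786 0.7854461910750453
grip 1341 0.08132105888607338 [471.4 270.8] [59.9 22.3] 70.2
block 1865 0.03124905959214136 [522.8 201.8] [121.3 266.9] 36.9
mat 15392 0.0035399343588933263 [516.4 237.8] [226.9 261.8] 75.0
top 45 [ 0.48336734 -0.29752016  0.11610916] 0.1267817648523628
scene 87 [ 0.48957515 -0.29726792  0.10942173] 0.12421200937647603
```

The scraper is standing on the mat with its top at 81 mm, near the mat's centre. The pin is still parked and the plate is clear, so I'm handing in.

```bash
python3 -c "
from plant import arm
print(arm.hand_in())"
```

```text
the job is handed in; nothing more can be done
None
```

The job is handed in at about 22 s: the pin hangs at the closed end of the stand's notch, all four offcuts are in the tray (one appears to be standing on edge against the plate), and the scraper is upright on its mat; hand-in returned no verdict.

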